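# Roll the edge strip flat on an analyser cover

## Robot

A 6-joint arm with a two-finger parallel gripper is mounted at the origin on the work surface. World frame = base frame: x ahead of the robot, y to its left, z up, the work surface at z = 0. Lengths are in mm, angles in rad, forces in N, time in s.
With the tool pointing down it reaches from about 400 to 925 mm from the base axis. Payload 12.5 kg.
Tool frame: the origin (TCP) lies at the centre of the arm's flange, where the gripper is bolted on; the fingertips stand 190 mm ahead of it and the grasp point (between the pads) lies 171 mm ahead of it; z points along the fingers, y is the direction in which the jaws open and shut (so a half turn about z gives the same grasp; the last joint's range is limited). The gripper opens to 95 mm and grips with 3 to 60 N. Pads are 20 mm wide; open, the fingers measure 119 mm over their backs; the gripper's body (75 mm by 180 mm) begins 59 mm behind the grasp point.
Start: joints at [1.067, 0.491, 1.559, -0, 1.092, -0.106], TCP at [242.096, 576.207, 404.761] pointing down, gripper open.
Joint ranges: [-3.1, 3.1], [-0.84, 2.19], [0.05, 2.79], [-1.13, 4.28], [0.06, 2.93], [-2.69, 2.69]. Speed limits (rad/s): [2.22, 2.22, 2.79, 3.14, 3.14, 3.14].

## Interface

Orientations are given as [roll, pitch, yaw] about the fixed x, y, z axes, in that order (R = Rz(yaw) Ry(pitch) Rx(roll)).
In Python, from cell import env, optics gives the robot as it stands.
- The arm moves only by the tool apply_moves, never from a script. Its argument "commands" is a list of rows, each a list of 7 numbers: the turn, a rotation vector about the tool's x, y, z in degrees, then the shift along the tool's x, y, z in m, then the finger opening in m, from 0 to 0.0951. A call has 1 to 5 rows; each row shifts and turns the commanded pose from where the row before left it, along the tool's axes as they then stand; what a row does not reach is not made up. A row lasts 1/12 s, in which the tool goes at most 41.7 mm and 7.16 degrees, less where a joint would pass 70% of its speed; a pose out of reach is approached as far as the arm can. A call with a gripper value outside its range is refused whole. The fingers move at their own pace and stop on an object; the grip force is fixed at half the most. Time passes only in rows, so rows that do not move let the fingers close. It gives the time, the measured TCP pose, the force and the opening at its end, in the units of the state.
- env.state(): the state, without advancing time (a new reading comes with each control period).
- optics.read_camera(name): name is "side" or "top"; returns a dict with "color" (420x560x3 uint8, red, green, blue), "fx", "fy", "cx", "cy" (pixels), "distortion" ([k1, k2, p1, p2, k3] as OpenCV has them; the pictures are not rectified), "eye" and "rotation" of the camera in the world. Camera axes: x right, y up, looking along -z (the intrinsics and any distortion apply to the point x, -y, -z); pixel columns grow to the right and rows downward; lengths in mm; the calibration is good to about 2 mm. A picture is of the moment at which its call begins. There is no depth.
- env.job_done(): hands the job in, once; it reports no verdict.
The state is a dict: "t": time; "joints": joint angles; "qvel": joint speeds; "tau": joint torques, N m; "eef_pos": TCP position; "tcp_rot": TCP orientation; "ft_force": force on the tool from outside, world axes, zero at the start; "moment": the same for the moment, N m; "opening": opening from 0.0 (shut) to 1.0 (fully open).
Only numpy, scipy, OpenCV 4.12 (cv2) and the standard library are available. Lean on these libraries where they do the work, as an engineer would, in place of code of your own. Each camera call takes 0.05 s, during which the arm holds its last target. There are 200 camera calls.

## Task

Take the hand roller from its rest and roll it firmly along the green edge strip of the white cover, starting on the section beside the orange block and staying on the strip until the section beside the black block is down, so that all six sections are pressed fully home. Touch the strip and cover only with the roller, pressing on its spring but never driving it hard against its stop, then set the roller back upright in its rest and leave everything else undisturbed.

Things in the scene. Friction and masses are not known exactly. Their poses are not given: they have to be found in the camera images.
- cover: the white cover that carries the strip: 180 mm in x, 260 mm in y, 12 mm thick, fixed on four legs. Origin under its middle, 42 mm below its white face; y along the strip towards the orange block, z up. The green strip runs along x = -65 mm: six flat-topped sections 29 mm long, 16 mm wide, 30 mm apart, each guided straight up and down; seated tops are 50 mm above this origin
- strip_first (a point): start of the green strip: the centre of section 1's top as it will be when fully seated (8 mm above the cover's white face). Section 1 lies next to the orange end block (30 x 28 mm, its top 50 mm above the cover's origin, level with the seated strip). Axes as the cover's: y along the strip from section 6 towards section 1, x square to it, z up
- strip_last (a point): far end of the strip: the centre of section 6's top as it will be when fully seated, 150 mm from strip_first towards its -y, next to the black end block (30 x 28 mm, its top level with the seated strip). Same axes as strip_first
- section1 (a joint): how far strip section 1 (its centre 0 mm from strip_first, towards strip_last) has been pressed down, in m: 0 = standing 5 mm proud, 0.005 = fully seated on its stop. It gives way only to a push of about 8 N and stays where it is left
- section2 (a joint): how far strip section 2 (its centre 30 mm from strip_first, towards strip_last) has been pressed down, in m: 0 = standing 5 mm proud, 0.005 = fully seated on its stop. It gives way only to a push of about 8 N and stays where it is left
- section3 (a joint): how far strip section 3 (its centre 60 mm from strip_first, towards strip_last) has been pressed down, in m: 0 = standing 5 mm proud, 0.005 = fully seated on its stop. It gives way only to a push of about 8 N and stays where it is left
- section4 (a joint): how far strip section 4 (its centre 90 mm from strip_first, towards strip_last) has been pressed down, in m: 0 = standing 5 mm proud, 0.005 = fully seated on its stop. It gives way only to a push of about 8 N and stays where it is left
- section5 (a joint): how far strip section 5 (its centre 120 mm from strip_first, towards strip_last) has been pressed down, in m: 0 = standing 5 mm proud, 0.005 = fully seated on its stop. It gives way only to a push of about 8 N and stays where it is left
- section6 (a joint): how far strip section 6 (its centre 150 mm from strip_first, towards strip_last) has been pressed down, in m: 0 = standing 5 mm proud, 0.005 = fully seated on its stop. It gives way only to a push of about 8 N and stays where it is left
- roller_grip (a point): the hand roller, taken by this point: the centre of its upright square blue handle (30 x 30 mm, 60 mm tall). z up, x along the wheel's axle, so that it rolls along y. It weighs about 0.4 kg. The wheel's height is a setting that differs each time: its lowest line, with the spring relaxed, is anywhere from 82 to 96 mm below this point and must be found by touch
- rest: the roller's grey rest, fixed: an open-topped square box, 76 x 76 mm outside, 52 x 52 mm inside, 68 mm tall. Origin: centre of its underside, on the bench. The roller hangs in it upright with its guard plate lying on the rim (handle centre 104 mm above this origin) and the wheel inside
- roller: the hand roller again: origin at the centre of the underside of its 70 x 70 mm, 6 mm thick aluminium guard plate, 36 mm below roller_grip; z up, x along the axle. Below it a sprung fork carries the free-turning black rubber wheel, 36 mm in diameter and 26 mm wide. Pressed on, the wheel first gives at about 3 N, goes up to 4 mm towards the plate and there stops hard, at about 19 N
- driver: screwdriver, 100 mm long, lying on the cover; leave alone
- screw_a: steel thumbscrew, 20 mm wide, 22 mm tall, on the cover; leave alone
- screw_b: another such thumbscrew on the cover; leave alone
- jar: small jar with a green cap, 40 mm wide, 42 mm tall, standing beyond the rest, about 100 mm from its middle; leave alone
- wash: white bottle with a red cap, 68 mm wide, 170 mm tall, to the left; leave alone
- beaker: glass beaker, 72 mm wide, 85 mm tall, to the right; leave alone
- spanner: steel spanner, 160 mm long, lying on the bench; leave alone
Mind the look-alikes: they are no part of the job. Leave any purple look-alike of the roller alone.

How it is judged (in metres and radians):
On the way, in this order (a step that is already met when the one before it is completed fails the run):
1. section 1, beside the orange block, is seated with the roller pressing (value of joint section1 above 0.0035 m and contact force between roller and cover above 4 N), for 0.05 s.
2. then section 3 (value of joint section3 above 0.0035 m and contact force between roller and cover above 4 N), for 0.05 s.
3. then section 5 (value of joint section5 above 0.0035 m and contact force between roller and cover above 4 N), for 0.05 s.
4. then section 6, beside the black block (value of joint section6 above 0.0035 m and contact force between roller and cover above 4 N), for 0.05 s.
At the end, for the whole second after the job is handed in: all six sections are pressed down to within 1.5 mm of their stops, and the roller stands upright (within 0.1 rad) and still in its rest, its plate on the rim (height within 4 mm) and within 15 mm of centre each way (value of joint each of section1, section2, section3, section4, section5, section6 above 0.0035 m and x of roller in the frame of rest between -0.015 and 0.015 m and y of roller in the frame of rest between -0.015 and 0.015 m and z of roller in the frame of rest between 0.064 and 0.073 m and angle between roller's own z axis and vertical below 0.1 rad and linear speed of roller below 0.03 m/s); the robot touches nothing.
It fails at once if the roller leaves the strip (wheel 17 mm or more clear of it) after section 1 is seated and before section 6 is (value of joint section1 above 0.0035 m and value of joint section6 below 0.0035 m and z of roller in the frame of cover above 0.132 m).
It fails at once if the arm or fingers push the cover or strip (contact force between any of the arm, the fingers and cover above 2 N).
It fails at once if the roller bears on the cover or strip with more than 28 N (contact force between roller and cover above 28 N).
It fails at once if a bystander is moved more than 25 mm (distance of any of driver, screw_a, screw_b, jar, wash, beaker, spanner from where it was at the start of the episode above 0.025 m).
It also fails if it takes over 61 s, if anything falls off the work surface, if the arm or the gripper's body presses on something with over 40 N, if the wrist force passes 120 N, or if a joint passes its speed limit or range.

## Working session

There is one attempt and no reset: what is moved stays moved. The work goes in short steps, Python scripts to look and compute and a tool call to move; the robot and the scene stay as the last step left them, time stands still between calls to the robot, and variables do not carry over. Pictures are saved under pics/ and viewed, about 8 in all and at most 12, crops included, and the job is handed in when it is done.

Besides the shell and the picture viewer there is one more tool, called after ">>>" by a JSON object that holds its "name" and its "arguments", one argument or row to a line. apply_moves: Moves the arm, as the interface text tells. Its arguments: {"type":"object","properties":{"commands":{"type":"array","items":{"type":"array","items":{"type":"number"}}}},"required":["commands"]}

```bash
ls; mkdir -p pics; cat > h.py <<'E'
import numpy as np, cv2
from cell import env, optics
def cam(n):
    c=optics.read_camera(n); return c
def ray(c,uv):
    K=np.array([[c['fx'],0,c['cx']],[0,c['fy'],c['cy']],[0,0,1]])
    p=cv2.undistortPoints(np.array(uv,float).reshape(-1,1,2),K,np.array(c['distortion'],float)).reshape(-1,2)
    d=np.c_[p[:,0],-p[:,1],-np.ones(len(p))]
    return np.array(c['eye'],float), d@np.array(c['rotation'],float).T
def onz(c,uv,z):
    e,d=ray(c,uv); s=(z-e[2])/d[:,2]; return e+d*s[:,None]
def save(c,name): cv2.imwrite('pics/'+name,c['color'][:,:,::-1])
E
python3 - <<'E'
from h import *
import pickle
for n in('top','side'):
    c=cam(n); save(c,n+'0.png'); pickle.dump(c,open(n+'0.pkl','wb')); print(n,c['eye'],c['rotation'],c['fx'])
print(env.state())
E
```

```text
pics
top [ 461.37868589    8.7057933  1307.6645579 ] [ 0.04237169  0.01064615 -1.55836591] 479.4287545695769
side [ 499.16421689 -999.93788354 1354.86398966] [ 0.6711603  -0.01472155 -0.00796656] 521.0000648377031
{'t': 0.1, 'joints': array([ 1.06737582e+00,  4.91500444e-01,  1.55937639e+00,  3.83863551e-06,
        1.09165636e+00, -1.05587276e-01]), 'qvel': array([-9.98160714e-08, -1.33592569e-03, -2.50907058e-03,  1.17322612e-03,
        4.13710481e-04, -8.42906348e-04]), 'tau': array([ 1.97030189e-03, -6.13630915e+01, -2.58605772e+01,  6.94312155e-02,
        4.69883031e-02, -8.09101198e-05]), 'eef_pos': array([242.10075176, 576.1842834 , 404.22353824]), 'tcp_rot': array([-3.14065771e+00, -1.02510887e-04,  2.74375760e+00]), 'ft_force': array([-0.1658474 ,  1.09648391, -0.32963832]), 'moment': array([ 0.02952451, -0.03057683,  0.05533371]), 'opening': 0.9972063946872346}
```

View pics/top0.png

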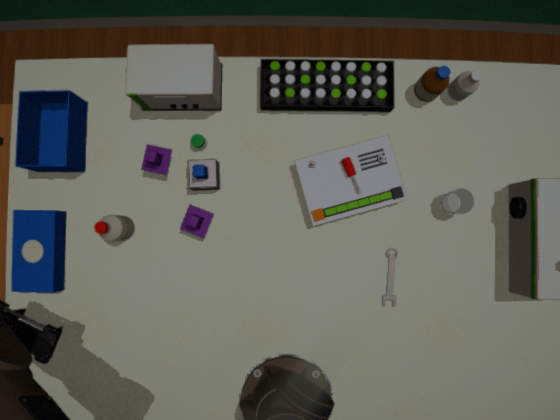

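View pics/side0.png

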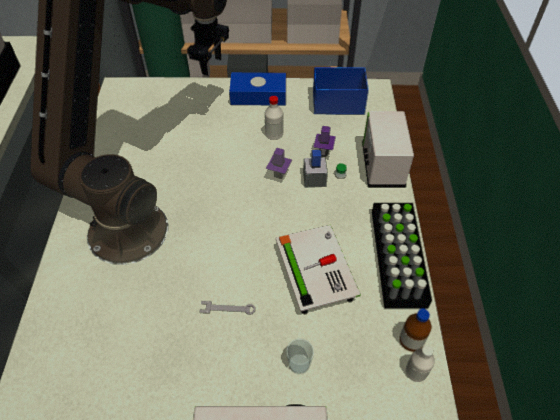

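Top view: the roller is the blue handle at (200,172) in its grey rest. The look-alikes are purple, at (155,160) and (196,222), and I'll leave those alone. Other blue items are the blue bins at far left, (50,130) and (40,250). The strip runs from orange (318,215) to black (397,193), with the spanner at (390,275). In the side view the roller is at (317,160) and the strip runs from (285,240) to (307,300). Next I'll measure and check the choice in a close crop.

```bash
cat > h2.py <<'E'
from h import *
from scipy.spatial.transform import Rotation as R
import h
def ray(c,uv):
    K=np.array([[c['fx'],0,c['cx']],[0,c['fy'],c['cy']],[0,0,1]])
    p=cv2.undistortPoints(np.array(uv,float).reshape(-1,1,2),K,np.array(c['distortion'],float)).reshape(-1,2)
    d=np.c_[p[:,0],-p[:,1],-np.ones(len(p))]
    M=R.from_euler('xyz',c['rotation']).as_matrix()
    return np.array(c['eye'],float), d@M.T
h.ray=ray
def tri(c1,u1,c2,u2):
    e1,d1=ray(c1,u1); e2,d2=ray(c2,u2); d1=d1[0];d2=d2[0]
    s=np.linalg.lstsq(np.c_[d1,-d2],e2-e1,rcond=None)[0]
    a,b=e1+s[0]*d1,e2+s[1]*d2; return (a+b)/2,np.linalg.norm(a-b)
def blob(c,lo,hi,box):
    hsv=cv2.cvtColor(c['color'],cv2.COLOR_RGB2HSV); m=cv2.inRange(hsv,lo,hi)
    k=np.zeros_like(m);x0,y0,x1,y1=box;k[y0:y1,x0:x1]=m[y0:y1,x0:x1]
    n,l,s,ce=cv2.connectedComponentsWithStats(k)
    i=1+np.argmax(s[1:,4]); mm=(l==i).astype(np.uint8)
    cn=max(cv2.findContours(mm,cv2.RETR_EXTERNAL,cv2.CHAIN_APPROX_NONE)[0],key=cv2.contourArea)
    return ce[i],s[i,4],cv2.minAreaRect(cn),mm
E
python3 - <<'E'
from h2 import *; import pickle
t=pickle.load(open('top0.pkl','rb'));s=pickle.load(open('side0.pkl','rb'))
G=((35,120,60),(85,255,255));O=((5,150,100),(18,255,255));B=((100,120,50),(125,255,255))
for nm,c,bg,bb in(('top',t,(290,140,410,230),(185,155,222,192)),('side',s,(270,230,320,310),(300,140,335,190))):
    for k,(q,b) in dict(green=(G,bg),orange=(O,bg),blue=(B,bb)).items():
        ce,a,r,m=blob(c,*q,b); print(nm,k,ce,a,cv2.boxPoints(r).round(1).tolist())
        if k!='blue': print(onz(c,ce,60 if 0 else 110).round(1), onz(c,cv2.boxPoints(r),60).round(0).tolist())
a=cv2.resize(t['color'][140:235,140:235],(0,0),fx=4,fy=4,interpolation=2)
b=cv2.resize(t['color'][135:230,290:415],(500,380),interpolation=2)
cv2.imwrite('pics/crop1.png',np.hstack([a,b[:, :420]])[:,:,::-1])
E
```

```text
top green [357.62394958 203.28571429] 476 [[323.20001220703125, 209.3000030517578], [390.29998779296875, 190.60000610351562], [392.20001220703125, 197.3000030517578], [325.1000061035156, 215.89999389648438]]
[[ 532.4 -171.9  110. ]] [[519.0, -90.0, 60.0], [570.0, -265.0, 60.0], [552.0, -270.0, 60.0], [501.0, -95.0, 60.0]]
top orange [317.96428571 214.27678571] 112 [[311.3999938964844, 210.8000030517578], [321.70001220703125, 207.8000030517578], [324.5, 217.8000030517578], [314.20001220703125, 220.8000030517578]]
[[503.7 -72.7 110. ]] [[514.0, -59.0, 60.0], [522.0, -86.0, 60.0], [496.0, -93.0, 60.0], [488.0, -67.0, 60.0]]
top blue [198.86896552 170.59310345] 145 [[193.0, 165.0], [205.0, 165.0], [205.0, 176.0], [193.0, 176.0]]
side green [295.40063091 268.76340694] 317 [[283.5, 244.1999969482422], [289.1000061035156, 242.1999969482422], [307.29998779296875, 293.20001220703125], [301.70001220703125, 295.20001220703125]]
[[ 535.3 -213.7  110. ]] [[502.0, -95.0, 60.0], [519.0, -87.0, 60.0], [569.0, -263.0, 60.0], [553.0, -270.0, 60.0]]
side orange [284.51388889 239.375     ] 72 [[279.0, 237.0], [287.70001220703125, 234.10000610351562], [290.20001220703125, 241.60000610351562], [281.5, 244.5]]
[[ 504.7 -112.4  110. ]] [[488.0, -68.0, 60.0], [515.0, -57.0, 60.0], [522.0, -85.0, 60.0], [496.0, -96.0, 60.0]]
side blue [315.84732824 157.38167939] 131 [[312.0, 150.0], [320.0, 150.0], [320.0, 165.0], [312.0, 165.0]]
```

View pics/crop1.png

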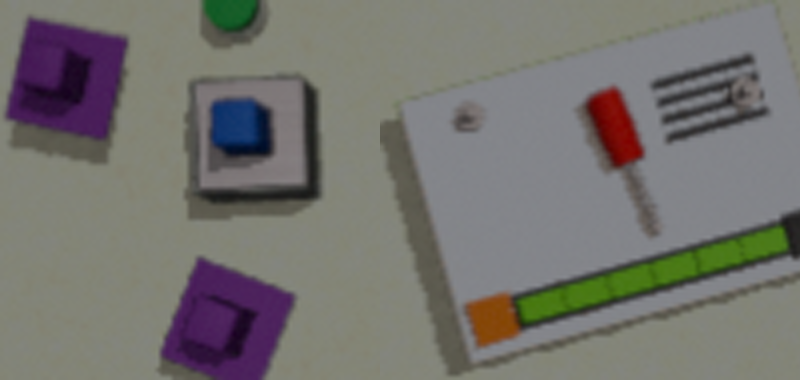

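Crop: the blue-handled roller sits upright in the grey rest with its plate on the rim. Purple ones are left alone. The strip, orange and black blocks are as described. Next: exact poses.

```bash
python3 - <<'E'
from h2 import *; import pickle
t=pickle.load(open('top0.pkl','rb'));s=pickle.load(open('side0.pkl','rb'))
G=((35,120,60),(85,255,255));O=((5,150,100),(18,255,255));B=((100,120,50),(125,255,255))
print('green',tri(t,[357.62,203.29],s,[295.4,268.76]),'orange',tri(t,[317.96,214.28],s,[284.51,239.37]))
gt=blob(t,*G,(290,140,410,230))[2];gs=blob(s,*G,(270,230,320,310))[2]
print('green rect ctr',tri(t,gt[0],s,gs[0]))
# long edges of the strip on z planes
for z in(55,60):
  for c,r in((t,gt),(s,gs)):
    p=onz(c,cv2.boxPoints(r),z)[:,:2]; (cx,cy),(w,h_),a=cv2.minAreaRect(p.astype(np.float32)); e=[np.linalg.norm(p[i]-p[(i+1)%4]) for i in range(4)]
    i=int(np.argmax(e)); d=p[(i+1)%4]-p[i]; print(z,p.mean(0).round(1),np.round(e,1),'dir',np.degrees(np.arctan2(d[1],d[0])).round(2))
# handle
hb=cv2.cvtColor(t['color'],cv2.COLOR_RGB2HSV)
print(hb[160:182:3,186:222:3].tolist()[3]); print(hb[185,196],hb[150,230])
m=cv2.inRange(hb,(0,0,90),(180,42,255)); k=np.zeros_like(m);k[150:200,180:230]=m[150:200,180:230]
k|=blob(t,*B,(185,155,222,192))[3]*255
k=cv2.morphologyEx(k,cv2.MORPH_CLOSE,np.ones((9,9)))
n,l,st,ce=cv2.connectedComponentsWithStats(k); i=1+np.argmax(st[1:,4]); cn=cv2.findContours((l==i).astype(np.uint8),0,1)[0][0]
r=cv2.minAreaRect(cn); q=onz(t,cv2.boxPoints(r),74); print('plate',st[i],q.round(1).tolist(),q.mean(0),[np.linalg.norm(q[j]-q[(j+1)%4]).round(1) for j in range(4)])
# blue top face: brighter part
for c,b in((t,(185,155,222,192)),(s,(300,140,335,190))):
    mm=blob(c,*B,b)[3]; V=cv2.cvtColor(c['color'],cv2.COLOR_RGB2HSV)[:,:,2]; ys,xs=np.where(mm); 
    y0,x0=ys.min(),xs.min(); print(y0,x0); print((V*mm)[y0:ys.max()+1,x0:xs.max()+1])
E
```

```text
green (array([ 536.22093483, -179.92913415,   56.55392729]), np.float64(1.2355039952528994)) orange (array([505.19799507, -76.18429109,  59.30024079]), np.float64(0.6199456043738206))
green rect ctr (array([ 536.19717344, -180.07920982,   57.21372988]), np.float64(1.1745057520957776))
55 [ 535.8 -180.7] [183.5  18.1 183.4  18.1] dir -73.81
55 [ 536.  -175.5] [ 18.5 184.   17.2 183.3] dir -73.98
60 [ 535.5 -180. ] [182.8  18.1 182.7  18. ] dir -73.81
60 [ 535.8 -178.7] [ 18.5 183.3  17.1 182.6] dir -73.98
[[30, 32, 95], [0, 10, 103], [126, 26, 98], [108, 224, 106], [107, 222, 109], [108, 201, 113], [107, 255, 65], [120, 29, 62], [175, 12, 126], [175, 12, 126], [10, 14, 56], [33, 26, 88]]
[  0  12 126] [ 34  27 133]
plate [ 180  150   50   50 2500] [[668.5, 285.7, 74.0], [669.4, 157.2, 74.0], [541.7, 154.8, 74.0], [540.3, 282.5, 74.0]] [604.97233675 220.05832567  74.        ] [np.float64(128.5), np.float64(127.7), np.float64(127.7), np.float64(128.2)]
165 193
[[  0   0   0  95  97 101 104 105 106 105  98   0   0]
 [ 98 102 104 105 107 108 108 110 111 109  96  71   0]
 [ 95 105 106 107 
[... 465 characters left out ...]
87  64   0]
 [  0  68  64  61  59  58  58  58  58  59  54   0   0]]
150 312
[[  0 139 140 143 138 129 128 114   0]
 [107 131 133 132 131 131 132 138 119]
 [ 96 135 134 130 134 132 133 132 118]
 [ 91 138 128 134 133 137 134 134 117]
 [ 86 131 137 137 138 135 138 135 121]
 [ 84 128 141 142 146 138 137 142 128]
 [  0  98 105  99  98  99  92  95  88]
 [  0  86  91  83  82  84  86  80  86]
 [  0  82  88  86  87  84  87  91   0]
 [ 70  85  84  89  89  91  85  85   0]
 [ 69  87  82  87  89  86  85  87   0]
 [ 68  87  85  86  84  83  85  88   0]
 [ 71  83  85  82  83  86  88  88   0]
 [ 77  81  86  90  87  85  86  85   0]
 [ 73  84  81  83  86  82  81  90   0]
 [ 73  80  83  81  81  81  78  79   0]]
```

```bash
python3 - <<'E'
from h2 import *; import pickle
t=pickle.load(open('top0.pkl','rb'));s=pickle.load(open('side0.pkl','rb'))
print('handle top',tri(t,[198.2,170.2],s,[316.1,152.7]),onz(t,[198.2,170.2],134))
hb=cv2.cvtColor(cv2.GaussianBlur(t['color'],(3,3),0),cv2.COLOR_RGB2HSV)
m=cv2.inRange(hb,(0,0,92),(180,20,255)); k=np.zeros_like(m);k[150:200,180:225]=m[150:200,180:225]
n,l,st,ce=cv2.connectedComponentsWithStats(k); i=1+np.argmax(st[1:,4]); cn=max(cv2.findContours((l==i).astype(np.uint8),0,1)[0],key=cv2.contourArea)
r=cv2.minAreaRect(cn); q=onz(t,cv2.boxPoints(r),74); d=q-np.roll(q,1,0);print('plate',r,st[i],q.round(1).tolist(),q.mean(0),np.linalg.norm(d,axis=1),np.degrees(np.arctan2(d[:,1],d[:,0])))
st=env.state();print(R.from_euler('xyz',st['tcp_rot']).as_matrix().round(3))
E
```

```text
handle top (array([609.03957719, 226.42136071, 128.82479538]), np.float64(0.1548809305700916)) [[608.31370593 225.46036793 134.        ]]
plate ((201.0, 171.5), (29.0, 28.0), 90.0) [187 157  29  30 494] [[650.2, 266.8, 74.0], [650.7, 193.4, 74.0], [575.1, 191.8, 74.0], [574.3, 265.0, 74.0]] [612.5745254  229.22097471  74.        ] [75.87556363 73.40199578 75.6804731  73.13758155] [   1.36329002  -89.5885368  -178.83464899   90.56122698]
[[-0.922  0.387 -0.   ]
 [ 0.387  0.922 -0.001]
 [ 0.    -0.001 -1.   ]]
```

Roller handle at about (608.5, 226), yaw about 3.5°. Strip centre is about (535.8, -179.5), yaw 16°. Both views agree to 1–2 mm, and the orange block top is at about z 59. First: turn and move above the roller.

>>> {"name": "apply_moves", "arguments": {
  "commands": [
    [0,0,-6.6,0,0,0,0.095],
    [0,0,-6.6,0,0,0,0.095],
    [0,0,-6.6,0,0,0,0.095],
    [0,0,-6.6,0,0,0,0.095],
    [0,0,0,-0.0246,-0.0265,0,0.095]
  ]
}}

```text
t: 0.52
eef_pos: [265.9, 553.4, 404.3]
tcp_rot: [3.141, -0.001, -3.068]
ft_force: [1.6, 1.1, 0.4]
opening: 1.001
```

>>> {"name": "apply_moves", "arguments": {
  "commands": [
    [0,0,0,-0.0246,-0.0265,0,0.095],
    [0,0,0,-0.0246,-0.0265,0,0.095],
    [0,0,0,-0.0246,-0.0265,0,0.095],
    [0,0,0,-0.0246,-0.0265,0,0.095],
    [0,0,0,-0.0246,-0.0265,0,0.095]
  ]
}}

```text
t: 0.93
eef_pos: [400.4, 425.4, 404.5]
tcp_rot: [-3.141, -0.0, -3.078]
ft_force: [0.9, 0.2, 0.3]
opening: 0.998
```

>>> {"name": "apply_moves", "arguments": {
  "commands": [
    [0,0,0,-0.0246,-0.0265,0,0.095],
    [0,0,0,-0.0246,-0.0265,0,0.095],
    [0,0,0,-0.0246,-0.0265,0,0.095],
    [0,0,0,-0.0246,-0.0265,0,0.095],
    [0,0,0,-0.0246,-0.0265,0,0.095]
  ]
}}

```text
t: 1.35
eef_pos: [531.6, 300.8, 404.5]
tcp_rot: [-3.142, -0.0, -3.079]
ft_force: [-0.3, 0.6, -0.0]
opening: 0.998
```

```bash
cat > d.py <<'E'
import sys; from h2 import *
s=env.state(); M=R.from_euler('xyz',s['tcp_rot']).as_matrix()
x,y,z,yaw=map(float,sys.argv[1:5]); d=np.array([x,y,z])-s['eef_pos']
print('t',round(s['t'],2),'pos',s['eef_pos'].round(1),'rpy',np.degrees(s['tcp_rot']).round(2),'F',s['ft_force'].round(1),'M',s['moment'].round(2),'open',round(s['opening'],3),'q',s['joints'].round(2))
print('tool shift mm',(M.T@d).round(1),'turn z',round(((np.degrees(s['tcp_rot'][2])-yaw)+180)%360-180,2))
E
python3 d.py 608.5 226 404 183.5
```

```text
t 1.35 pos [531.6 300.8 404.5] rpy [-1.8000e+02 -2.0000e-02 -1.7639e+02] F [-0.3  0.6 -0. ] M [0.08 0.02 0.03] open 0.998 q [ 0.41  0.47  1.6   0.    1.08 -1.23]
tool shift mm [-72.1 -79.5   0.5] turn z 0.11
```

>>> {"name": "apply_moves", "arguments": {
  "commands": [
    [0,0,0,-0.024,-0.0265,0,0.095],
    [0,0,0,-0.024,-0.0265,0,0.095],
    [0,0,0,-0.024,-0.0265,0,0.095],
    [0,0,0,0,0,0.03,0.095],
    [0,0,0,0,0,0.0,0.095]
  ]
}}

```text
t: 1.77
eef_pos: [607.8, 225.7, 370.2]
tcp_rot: [-3.14, -0.006, -3.082]
ft_force: [-0.9, 0.5, -1.7]
opening: 1.002
```

```bash
python3 d.py 608.5 226 275 183.5; python3 -c "
from h2 import *
c=cam('side'); cv2.imwrite('pics/s1.png',cv2.resize(c['color'][90:230,230:400],(680,560),interpolation=2)[:,:,::-1])"
```

```text
t 1.77 pos [607.8 225.7 370.2] rpy [-179.93   -0.36 -176.56] F [-0.9  0.5 -1.7] M [ 0.04  0.02 -0.06] open 1.002 q [ 0.25  0.56  1.53  0.    1.05 -1.38]
tool shift mm [-1.3  0.4 95.1] turn z -0.06
```

View pics/s1.png

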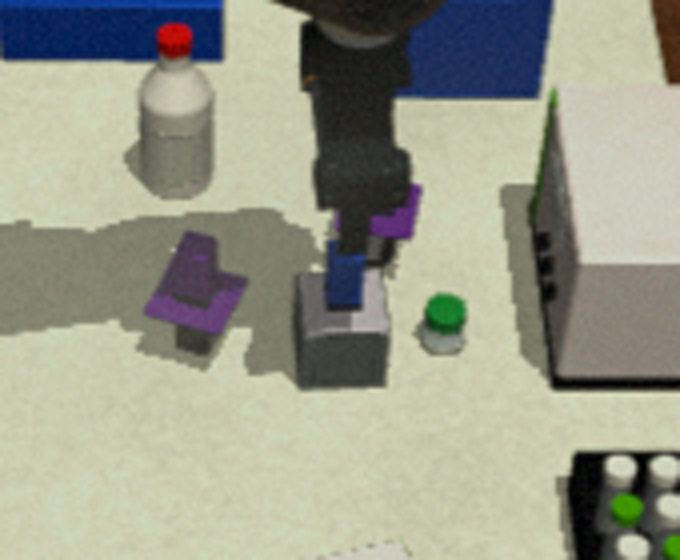

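Crop: the open fingers straddle the blue handle at (345,270). The purple look-alikes stand clear at (190,290) and (395,215). Descending and gripping.

>>> {"name": "apply_moves", "arguments": {
  "commands": [
    [0,0,0,-0.001,0,0.03,0.095],
    [0,0,0,0,0,0.03,0.095],
    [0,0,0,0,0,0.025,0.095],
    [0,0,0,0,0,0.01,0.095],
    [0,0,0,0,0,0.0,0.05]
  ]
}}

```text
t: 2.23
eef_pos: [607.7, 228.4, 278.5]
tcp_rot: [-3.141, -0.003, -3.077]
ft_force: [0.0, 0.4, 0.9]
opening: 0.966
```

>>> {"name": "apply_moves", "arguments": {
  "commands": [
    [0,0,0,0,0,0,0.04],
    [0,0,0,0,0,0,0.03],
    [0,0,0,0,0,0,0.02],
    [0,0,0,0,0,0,0.01],
    [0,0,0,0,0,0,0.0]
  ]
}}

```text
t: 2.65
eef_pos: [608.4, 227.6, 280.7]
tcp_rot: [3.141, 0.001, -3.079]
ft_force: [0.8, -0.6, -0.3]
opening: 0.637
```

>>> {"name": "apply_moves", "arguments": {
  "commands": [
    [0,0,0,0,0,0,0.0],
    [0,0,0,0,0,0,0.0],
    [0,0,0,0,0,0,0.0]
  ]
}}

```text
t: 2.9
eef_pos: [608.4, 227.5, 279.9]
tcp_rot: [3.141, 0.0, -3.079]
ft_force: [0.4, -0.6, -0.9]
opening: 0.424
```

```bash
python3 d.py 608.5 226 275 183.5
```

```text
t 2.9 pos [608.4 227.5 279.9] rpy [ 1.7999e+02  1.0000e-02 -1.7640e+02] F [ 0.4 -0.6 -0.9] M [0.02 0.04 0.03] open 0.424 q [ 0.26  0.66  1.61  0.    0.87 -1.38]
tool shift mm [-0.  -1.5  4.9] turn z 0.1
```

>>> {"name": "apply_moves", "arguments": {
  "commands": [
    [0,0,0,0,-0.001,0.0045,0.04],
    [0,0,0,0,0,0,0.0],
    [0,0,0,0,0,0,0.0],
    [0,0,0,0,0,0,0.0],
    [0,0,0,0,0,0,0.0]
  ]
}}

```text
t: 3.32
eef_pos: [608.4, 226.5, 274.9]
tcp_rot: [-3.142, -0.001, -3.079]
ft_force: [0.2, -0.7, -4.2]
opening: 0.315
```

>>> {"name": "apply_moves", "arguments": {
  "commands": [
    [0,0,0,0,0,0,0.0],
    [0,0,0,0,0,0,0.0],
    [0,0,0,0,0,0,0.0],
    [0,0,0,0,0,0,0.0]
  ]
}}

```text
t: 3.65
eef_pos: [608.4, 226.6, 275.1]
tcp_rot: [3.142, -0.0, -3.079]
ft_force: [-0.1, 0.3, -5.4]
opening: 0.313
```

```bash
python3 d.py 608.5 226 275 183.5
```

```text
t 3.65 pos [608.4 226.6 275.1] rpy [ 1.8000e+02 -1.0000e-02 -1.7639e+02] F [-0.1  0.3 -5.4] M [ 0.09  0.06 -0.  ] open 0.313 q [ 0.25  0.67  1.62  0.    0.86 -1.38]
tool shift mm [-0.1 -0.6  0.1] turn z 0.11
```

>>> {"name": "apply_moves", "arguments": {
  "commands": [
    [0,0,0,0,0,-0.015,0.0],
    [0,0,0,0,0,-0.035,0.0],
    [0,0,0,0,0,-0.035,0.0],
    [0,0,0,0,0,-0.03,0.0],
    [0,0,0,0,0,0,0.0]
  ]
}}

```text
t: 4.07
eef_pos: [608.7, 226.8, 396.8]
tcp_rot: [3.14, 0.009, -3.078]
ft_force: [0.6, 0.6, -3.4]
opening: 0.31
```

```bash
python3 d.py 535.8 -179.5 400 196; python3 -c "
from h2 import *
c=cam('side'); cv2.imwrite('pics/s2.png',cv2.resize(c['color'][100:210,270:370],(600,600),interpolation=2)[:,:,::-1])"
```

```text
t 4.07 pos [608.7 226.8 396.8] rpy [ 179.89    0.54 -176.38] F [ 0.6  0.6 -3.4] M [ 0.01  0.   -0.04] open 0.31 q [ 0.25  0.53  1.51  0.    1.09 -1.38]
tool shift mm [  98.4 -400.8   -4.9] turn z -12.38
```

View pics/s2.png

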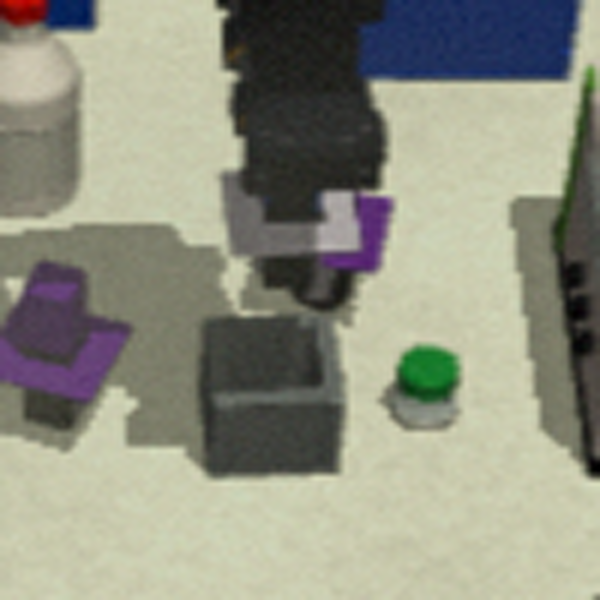

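Crop: the roller is lifted clear of the empty rest, with plate level. The wheel below it (about 280,275) partly overlaps the far purple tool, so I can't read the axle direction yet. I'll carry it over section 1 and look again.

>>> {"name": "apply_moves", "arguments": {
  "commands": [
    [0,0,-6.2,0,0,0,0.0],
    [0,0,-6.2,0,0,0,0.0],
    [0,0,0,0.01,-0.016,0,0.0],
    [0,0,0,0.02,-0.033,0,0.0],
    [0,0,0,0.02,-0.033,0,0.0]
  ]
}}

```text
t: 4.53
eef_pos: [582.2, 133.7, 388.0]
tcp_rot: [3.141, -0.003, -2.86]
ft_force: [1.4, -1.3, -3.8]
opening: 0.311
```

>>> {"name": "apply_moves", "arguments": {
  "commands": [
    [0,0,0,0.02,-0.033,0,0.0],
    [0,0,0,0.02,-0.033,0,0.0],
    [0,0,0,0.02,-0.033,0,0.0],
    [0,0,0,0.02,-0.033,0,0.0],
    [0,0,0,0.02,-0.033,0,0.0]
  ]
}}

```text
t: 4.95
eef_pos: [531.3, -53.7, 388.7]
tcp_rot: [3.14, -0.002, -2.862]
ft_force: [1.0, -0.3, -3.9]
opening: 0.31
```

>>> {"name": "apply_moves", "arguments": {
  "commands": [
    [0,0,0,0.02,-0.033,0,0.0],
    [0,0,0,0.012,-0.015,0,0.0],
    [0,0,0,0,0,0,0.0],
    [0,0,0,0,0,0,0.0]
  ]
}}

```text
t: 5.28
eef_pos: [514.4, -108.1, 389.0]
tcp_rot: [3.14, -0.002, -2.865]
ft_force: [-0.2, 0.2, -4.1]
opening: 0.315
```

```bash
python3 d.py 515.1 -107.4 400 196; python3 -c "
from h2 import *
c=cam('side'); cv2.imwrite('pics/s3.png',cv2.resize(c['color'][160:320,220:380],(600,600),interpolation=2)[:,:,::-1])"
```

```text
t 5.28 pos [ 514.4 -108.1  389. ] rpy [ 1.7992e+02 -9.0000e-02 -1.6413e+02] F [-0.2  0.2 -4.1] M [ 0.06  0.04 -0.03] open 0.315 q [-0.33  0.37  1.82  0.    0.95 -2.18]
tool shift mm [ -0.9   0.5 -11. ] turn z -0.13
```

View pics/s3.png

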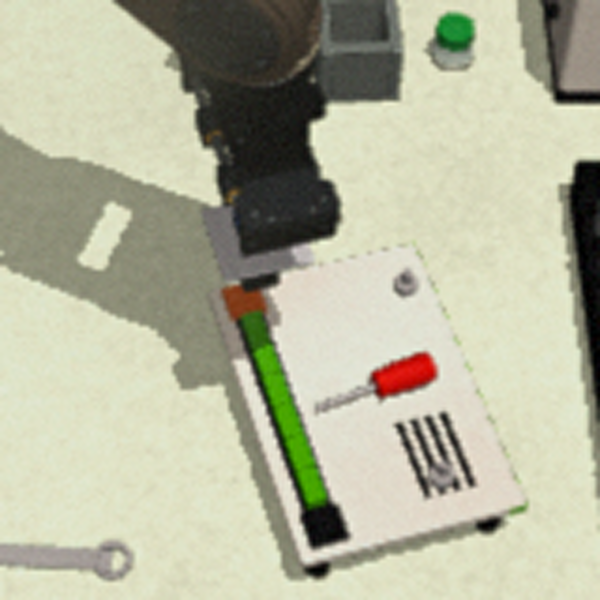

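Crop: the roller is over the orange end of the strip, plate level, wheel underside showing at (258,280). Enlarging it to settle the axle direction.

```bash
python3 -c "
from h2 import *
c=cam('side'); im=c['color'][210:250,268:310]; cv2.imwrite('pics/s4.png',np.clip(cv2.resize(im,(630,600),interpolation=0).astype(float)*1.5,0,255).astype(np.uint8)[:,:,::-1])"
```

```text
(no output)
```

View pics/s4.png

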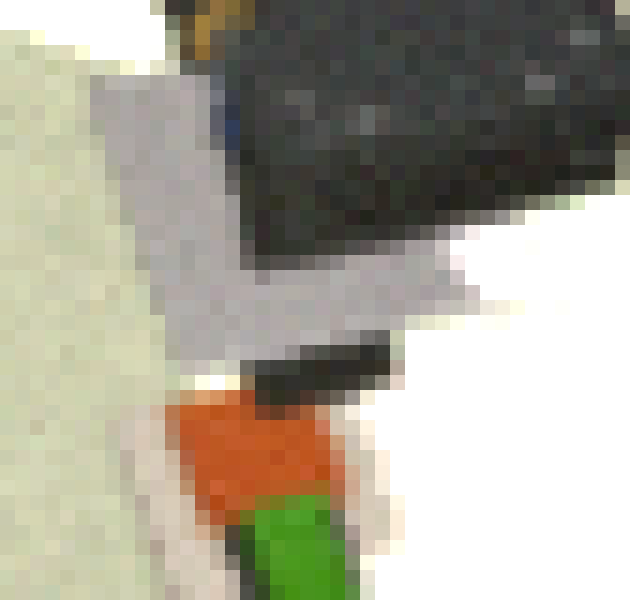

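The wheel's underside shows as a straight band parallel to the plate edge, not a rounded disc, so the axle is across the strip and it rolls along the strip. Descending to feel for contact.

>>> {"name": "apply_moves", "arguments": {
  "commands": [
    [0,0,0,-0.001,0.0005,0.02,0.0],
    [0,0,0,0,0,0.02,0.0],
    [0,0,0,0,0,0.006,0.0],
    [0,0,0,0,0,0,0.0],
    [0,0,0,0,0,0,0.0]
  ]
}}

```text
t: 5.8
eef_pos: [516.0, -105.8, 344.4]
tcp_rot: [3.141, -0.0, -2.861]
ft_force: [0.5, -0.1, -4.5]
opening: 0.318
```

>>> {"name": "apply_moves", "arguments": {
  "commands": [
    [0,0,0,0,0,0.003,0.0],
    [0,0,0,0,0,0.003,0.0],
    [0,0,0,0,0,0,0.0]
  ]
}}

```text
t: 6.05
eef_pos: [515.6, -106.3, 338.3]
tcp_rot: [-3.141, 0.0, -2.862]
ft_force: [-0.8, 0.4, -4.6]
opening: 0.312
```

```bash
python3 d.py 515.1 -107.4 335 196
```

```text
t 6.05 pos [ 515.6 -106.3  338.3] rpy [-1.7999e+02  2.0000e-02 -1.6399e+02] F [-0.8  0.4 -4.6] M [ 0.03  0.01 -0.02] open 0.312 q [-0.33  0.44  1.87  0.    0.83 -2.18]
tool shift mm [ 0.8 -0.9  3.3] turn z 0.01
```

>>> {"name": "apply_moves", "arguments": {
  "commands": [
    [0,0,0,0.0005,-0.001,0.002,0.0],
    [0,0,0,0,0,0.001,0.0],
    [0,0,0,0,0,0,0.0]
  ]
}}

```text
t: 6.3
eef_pos: [515.4, -107.6, 335.1]
tcp_rot: [3.141, -0.0, -2.862]
ft_force: [0.6, 0.1, -3.4]
opening: 0.316
```

>>> {"name": "apply_moves", "arguments": {
  "commands": [
    [0,0,0,0,0,0.002,0.0],
    [0,0,0,0,0,0.001,0.0],
    [0,0,0,0,0,0,0.0]
  ]
}}

```text
t: 6.55
eef_pos: [515.4, -107.5, 332.0]
tcp_rot: [3.141, -0.0, -2.862]
ft_force: [0.4, 0.2, -4.5]
opening: 0.317
```

>>> {"name": "apply_moves", "arguments": {
  "commands": [
    [0,0,0,0,0,0.002,0.0],
    [0,0,0,0,0,0.001,0.0],
    [0,0,0,0,0,0,0.0]
  ]
}}

```text
t: 6.8
eef_pos: [515.4, -107.5, 328.9]
tcp_rot: [3.141, -0.0, -2.862]
ft_force: [0.2, -0.2, -4.3]
opening: 0.313
```

>>> {"name": "apply_moves", "arguments": {
  "commands": [
    [0,0,0,0,0,0.002,0.0],
    [0,0,0,0,0,0,0.0],
    [0,0,0,0,0,0,0.0]
  ]
}}

```text
t: 7.05
eef_pos: [515.5, -107.5, 327.3]
tcp_rot: [-3.141, 0.0, -2.862]
ft_force: [0.3, 0.5, -3.9]
opening: 0.312
```

>>> {"name": "apply_moves", "arguments": {
  "commands": [
    [0,0,0,0,0,0.002,0.0],
    [0,0,0,0,0,0,0.0],
    [0,0,0,0,0,0,0.0]
  ]
}}

```text
t: 7.3
eef_pos: [515.6, -107.6, 325.6]
tcp_rot: [-3.141, 0.001, -2.862]
ft_force: [0.1, 0.2, 2.0]
opening: 0.314
```

>>> {"name": "apply_moves", "arguments": {
  "commands": [
    [0,0,0,0,0,0.002,0.0],
    [0,0,0,0,0,0,0.0],
    [0,0,0,0,0,0,0.0]
  ]
}}

```text
t: 7.55
eef_pos: [515.5, -107.5, 323.3]
tcp_rot: [-3.141, 0.0, -2.862]
ft_force: [0.2, -0.4, 2.8]
opening: 0.313
```

>>> {"name": "apply_moves", "arguments": {
  "commands": [
    [0,0,0,0,0,0.002,0.0],
    [0,0,0,0,0,0,0.0]
  ]
}}

```text
t: 7.72
eef_pos: [515.5, -107.5, 321.1]
tcp_rot: [-3.142, 0.0, -2.862]
ft_force: [-0.1, 0.2, 4.5]
opening: 0.316
```

>>> {"name": "apply_moves", "arguments": {
  "commands": [
    [0,0,0,0,0,0.0015,0.0],
    [0,0,0,0,0,0,0.0],
    [0,0,0,0,0,0,0.0]
  ]
}}

```text
t: 7.97
eef_pos: [515.6, -107.5, 320.0]
tcp_rot: [-3.141, 0.001, -2.862]
ft_force: [-0.5, -0.2, 7.9]
opening: 0.312
```

Section 1 is down with about 12 N on the wheel. Starting the roll towards the black block.

>>> {"name": "apply_moves", "arguments": {
  "commands": [
    [0,0,0,0,-0.003,0,0.0],
    [0,0,0,0,-0.003,0,0.0],
    [0,0,0,0,-0.003,0,0.0],
    [0,0,0,0,-0.003,0,0.0],
    [0,0,0,0,0,0,0.0]
  ]
}}

```text
t: 8.38
eef_pos: [518.9, -119.1, 320.0]
tcp_rot: [3.141, 0.0, -2.863]
ft_force: [-0.8, 2.5, 7.7]
opening: 0.31
```

```bash
python3 d.py 556.5 -251.6 320 196
```

```text
t 8.38 pos [ 518.9 -119.1  320. ] rpy [ 1.7997e+02  2.0000e-02 -1.6401e+02] F [-0.8  2.5  7.7] M [0.68 0.18 0.01] open 0.31 q [-0.35  0.47  1.88  0.    0.8  -2.2 ]
tool shift mm [ 3.000e-01 -1.377e+02 -1.000e-01] turn z -0.01
```

>>> {"name": "apply_moves", "arguments": {
  "commands": [
    [0,0,0,0,-0.003,0,0.0],
    [0,0,0,0,-0.003,0,0.0],
    [0,0,0,0,-0.003,0,0.0],
    [0,0,0,0,-0.003,0,0.0],
    [0,0,0,0,-0.003,0,0.0]
  ]
}}

```text
t: 8.8
eef_pos: [523.0, -133.6, 320.1]
tcp_rot: [-3.141, 0.001, -2.862]
ft_force: [-0.0, 0.7, 8.1]
opening: 0.315
```

>>> {"name": "apply_moves", "arguments": {
  "commands": [
    [0,0,0,0,-0.003,0,0.0],
    [0,0,0,0,-0.003,0,0.0],
    [0,0,0,0,-0.003,0,0.0],
    [0,0,0,0,-0.003,0,0.0],
    [0,0,0,0,0,0,0.0]
  ]
}}

```text
t: 9.22
eef_pos: [526.3, -145.0, 320.0]
tcp_rot: [3.141, 0.0, -2.863]
ft_force: [0.1, 3.8, 8.6]
opening: 0.314
```

```bash
python3 d.py 556.5 -251.6 320 196
```

```text
t 9.22 pos [ 526.3 -145.   320. ] rpy [ 1.7994e+02  2.0000e-02 -1.6403e+02] F [0.1 3.8 8.6] M [1.   0.16 0.06] open 0.314 q [-0.39  0.48  1.85  0.    0.81 -2.24]
tool shift mm [   0.3 -110.8   -0.2] turn z -0.03
```

>>> {"name": "apply_moves", "arguments": {
  "commands": [
    [0,0,0,0,-0.003,0,0.0],
    [0,0,0,0,-0.003,0,0.0],
    [0,0,0,0,-0.003,0,0.0],
    [0,0,0,0,-0.003,0,0.0],
    [0,0,0,0,-0.003,0,0.0]
  ]
}}

```text
t: 9.63
eef_pos: [530.5, -159.5, 320.1]
tcp_rot: [-3.141, 0.001, -2.862]
ft_force: [-0.1, 1.1, 7.4]
opening: 0.315
```

>>> {"name": "apply_moves", "arguments": {
  "commands": [
    [0,0,0,0,-0.003,0,0.0],
    [0,0,0,0,-0.003,0,0.0],
    [0,0,0,0,-0.003,0,0.0],
    [0,0,0,0,-0.003,0,0.0],
    [0,0,0,0,-0.003,0,0.0]
  ]
}}

```text
t: 10.05
eef_pos: [534.5, -173.7, 320.0]
tcp_rot: [3.141, 0.0, -2.863]
ft_force: [-0.7, 5.9, 9.1]
opening: 0.312
```

>>> {"name": "apply_moves", "arguments": {
  "commands": [
    [0,0,0,0,-0.003,0,0.0],
    [0,0,0,0,-0.003,0,0.0],
    [0,0,0,0,-0.003,0,0.0],
    [0,0,0,0,-0.003,0,0.0],
    [0,0,0,0,-0.003,0,0.0]
  ]
}}

```text
t: 10.47
eef_pos: [538.8, -188.4, 320.1]
tcp_rot: [-3.141, 0.001, -2.862]
ft_force: [-0.4, 0.3, 7.1]
opening: 0.316
```

```bash
python3 d.py 556.5 -251.6 320 196
```

```text
t 10.47 pos [ 538.8 -188.4  320.1] rpy [-1.7998e+02  4.0000e-02 -1.6399e+02] F [-0.4  0.3  7.1] M [ 0.24  0.15 -0.02] open 0.316 q [-0.45  0.51  1.78  0.    0.84 -2.3 ]
tool shift mm [  0.4 -65.7   0.1] turn z 0.01
```

>>> {"name": "apply_moves", "arguments": {
  "commands": [
    [0,0,0,0,-0.003,0.0003,0.0],
    [0,0,0,0,-0.003,0,0.0],
    [0,0,0,0,-0.003,0,0.0],
    [0,0,0,0,-0.003,0,0.0],
    [0,0,0,0,-0.003,0,0.0]
  ]
}}

```text
t: 10.88
eef_pos: [542.7, -202.3, 319.7]
tcp_rot: [3.14, -0.0, -2.863]
ft_force: [-1.1, 7.1, 9.6]
opening: 0.316
```

>>> {"name": "apply_moves", "arguments": {
  "commands": [
    [0,0,0,0,-0.003,0,0.0],
    [0,0,0,0,-0.003,0,0.0],
    [0,0,0,0,-0.003,0,0.0],
    [0,0,0,0,-0.003,0,0.0],
    [0,0,0,0,-0.003,0,0.0]
  ]
}}

```text
t: 11.3
eef_pos: [547.0, -217.2, 319.9]
tcp_rot: [-3.141, 0.001, -2.862]
ft_force: [-1.3, 0.5, 8.4]
opening: 0.315
```

>>> {"name": "apply_moves", "arguments": {
  "commands": [
    [0,0,0,0,-0.003,0,0.0],
    [0,0,0,0,-0.003,0,0.0],
    [0,0,0,0,-0.003,0,0.0],
    [0,0,0,0,-0.003,0,0.0],
    [0,0,0,0,-0.003,0,0.0]
  ]
}}

```text
t: 11.72
eef_pos: [551.0, -231.1, 319.7]
tcp_rot: [3.14, -0.0, -2.863]
ft_force: [-1.2, 7.3, 9.7]
opening: 0.312
```

```bash
python3 d.py 556.5 -251.6 320 196
```

```text
t 11.72 pos [ 551.  -231.1  319.7] rpy [ 179.9    -0.   -164.02] F [-1.2  7.3  9.7] M [1.72 0.29 0.01] open 0.312 q [-0.51  0.55  1.72  0.    0.88 -2.36]
tool shift mm [  0.3 -21.2  -0.3] turn z -0.02
```

>>> {"name": "apply_moves", "arguments": {
  "commands": [
    [0,0,0,0,-0.003,0,0.0],
    [0,0,0,0,-0.003,0,0.0],
    [0,0,0,0,-0.003,0,0.0],
    [0,0,0,0,-0.003,0,0.0],
    [0,0,0,0,-0.003,0,0.0]
  ]
}}

```text
t: 12.13
eef_pos: [555.3, -246.1, 320.0]
tcp_rot: [-3.141, 0.001, -2.862]
ft_force: [-0.2, 0.5, 7.5]
opening: 0.314
```

>>> {"name": "apply_moves", "arguments": {
  "commands": [
    [0,0,0,0,-0.003,0,0.0],
    [0,0,0,0,-0.003,0,0.0],
    [0,0,0,0,-0.003,0,0.0],
    [0,0,0,0,0,0,0.0],
    [0,0,0,0,0,0,0.0]
  ]
}}

```text
t: 12.55
eef_pos: [557.8, -254.9, 320.0]
tcp_rot: [-3.141, 0.001, -2.862]
ft_force: [-0.6, -0.1, 9.0]
opening: 0.313
```

```bash
python3 d.py 556.5 -251.6 320 196
```

```text
t 12.55 pos [ 557.8 -254.9  320. ] rpy [-1.7994e+02  5.0000e-02 -1.6400e+02] F [-0.6 -0.1  9. ] M [0.02 0.11 0.04] open 0.313 q [-0.54  0.57  1.68 -0.    0.9  -2.39]
tool shift mm [ 0.3  3.5 -0. ] turn z 0.0
```

Section 6 is down: 13 N, no side drag, same wheel height as section 1. Lifting off and carrying back.

>>> {"name": "apply_moves", "arguments": {
  "commands": [
    [0,0,0,0,0,-0.015,0.0],
    [0,0,0,0,0,-0.03,0.0],
    [0,0,0,0,0,-0.03,0.0],
    [0,0,0,-0.006,0.016,-0.005,0.0],
    [0,0,0,-0.013,0.032,0,0.0]
  ]
}}

```text
t: 12.97
eef_pos: [562.4, -205.0, 400.6]
tcp_rot: [-3.139, 0.002, -2.865]
ft_force: [0.4, -0.1, -4.3]
opening: 0.317
```

>>> {"name": "apply_moves", "arguments": {
  "commands": [
    [0,0,0,-0.013,0.032,0,0.0],
    [0,0,0,-0.013,0.032,0,0.0],
    [0,0,0,-0.013,0.032,0,0.0],
    [0,0,0,-0.013,0.032,0,0.0],
    [0,0,0,-0.013,0.032,0,0.0]
  ]
}}

```text
t: 13.38
eef_pos: [580.8, -29.8, 398.4]
tcp_rot: [3.141, -0.002, -2.862]
ft_force: [0.6, 0.3, -4.3]
opening: 0.315
```

>>> {"name": "apply_moves", "arguments": {
  "commands": [
    [0,0,0,-0.013,0.032,0,0.0],
    [0,0,0,-0.013,0.032,0,0.0],
    [0,0,0,-0.013,0.032,0,0.0],
    [0,0,0,-0.013,0.032,0,0.0],
    [0,0,0,-0.013,0.032,0,0.0]
  ]
}}

```text
t: 13.8
eef_pos: [599.1, 142.0, 398.3]
tcp_rot: [3.141, -0.002, -2.862]
ft_force: [1.7, -0.4, -3.7]
opening: 0.316
```

>>> {"name": "apply_moves", "arguments": {
  "commands": [
    [0,0,0,-0.013,0.032,0,0.0],
    [0,0,6.2,0,0,0,0.0],
    [0,0,6.2,0,0,0,0.0],
    [0,0,0,0,0,0,0.0]
  ]
}}

```text
t: 14.13
eef_pos: [602.8, 175.3, 398.1]
tcp_rot: [-3.141, -0.003, -3.082]
ft_force: [-0.3, 0.3, -4.3]
opening: 0.316
```

```bash
python3 d.py 608.4 226.6 400 183.61; python3 -c "
from h2 import *
c=cam('side'); d=cam('top'); a=cv2.resize(c['color'][220:315,265:365],(400,380),interpolation=2);b=cv2.resize(d['color'][130:230,290:410],(400,380),interpolation=2)
cv2.imwrite('pics/s5.png',np.clip(np.hstack([a,b])*1.3,0,255).astype(np.uint8)[:,:,::-1])"
```

```text
t 14.13 pos [602.8 175.3 398.1] rpy [-1.7998e+02 -1.5000e-01 -1.7660e+02] F [-0.3  0.3 -4.3] M [-0.02  0.01 -0.01] open 0.316 q [ 0.18  0.5   1.56  0.    1.08 -1.45]
tool shift mm [-8.6 50.8 -2. ] turn z -0.21
```

View pics/s5.png

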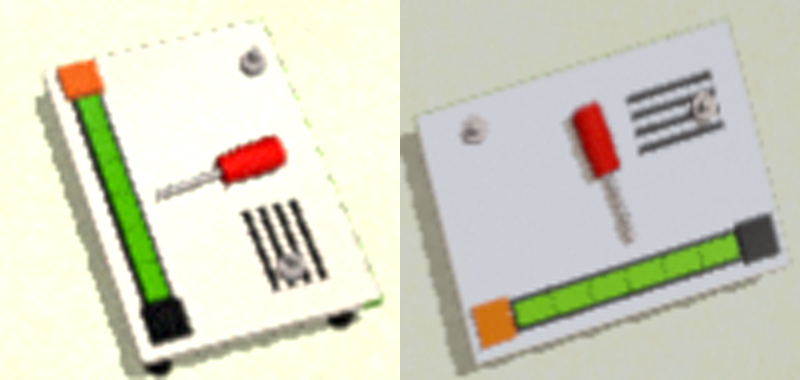

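Both views: strip even along its length, level with the orange (80,78 left; 493,320 right) and black blocks, with screws and driver where they were. Now aligning over the rest.

>>> {"name": "apply_moves", "arguments": {
  "commands": [
    [0,0,0,-0.0045,0.0255,0,0.0],
    [0,0,0,-0.0045,0.0255,0,0.0],
    [0,0,0,0,0,0,0.0],
    [0,0,0,0,0,0,0.0]
  ]
}}

```text
t: 14.57
eef_pos: [608.8, 226.5, 398.9]
tcp_rot: [-3.141, -0.001, -3.075]
ft_force: [0.1, -0.4, -4.4]
opening: 0.319
```

```bash
python3 d.py 608.4 226.6 275 183.61
```

```text
t 14.57 pos [608.8 226.5 398.9] rpy [-1.7999e+02 -5.0000e-02 -1.7616e+02] F [ 0.1 -0.4 -4.4] M [-0.    0.    0.03] open 0.319 q [ 0.25  0.53  1.5   0.    1.11 -1.38]
tool shift mm [2.000e-01 1.000e-01 1.239e+02] turn z 0.23
```

>>> {"name": "apply_moves", "arguments": {
  "commands": [
    [0,0,0,0,0,0.025,0.0],
    [0,0,0,0,0,0.025,0.0],
    [0,0,0,0,0,0.02,0.0],
    [0,0,0,0,0,0.02,0.0],
    [0,0,0,0,0,0.0,0.0]
  ]
}}

```text
t: 14.98
eef_pos: [608.3, 224.7, 305.5]
tcp_rot: [-3.14, -0.006, -3.078]
ft_force: [-0.1, 0.4, -5.1]
opening: 0.316
```

>>> {"name": "apply_moves", "arguments": {
  "commands": [
    [0,0,0,0,0,0.01,0.0],
    [0,0,0,0,0,0.01,0.0],
    [0,0,0,0,0,0.008,0.0],
    [0,0,0,0,0,0.0,0.0],
    [0,0,0,0,0,0.0,0.0]
  ]
}}

```text
t: 15.4
eef_pos: [608.9, 226.0, 281.4]
tcp_rot: [-3.142, -0.0, -3.078]
ft_force: [0.0, 0.5, -3.7]
opening: 0.318
```

```bash
python3 d.py 608.4 226.6 275 183.61
```

```text
t 15.4 pos [608.9 226.  281.4] rpy [-1.8000e+02 -2.0000e-02 -1.7638e+02] F [ 0.   0.5 -3.7] M [ 0.03  0.01 -0.01] open 0.318 q [ 0.25  0.66  1.61  0.    0.87 -1.38]
tool shift mm [0.4 0.6 6.4] turn z 0.01
```

>>> {"name": "apply_moves", "arguments": {
  "commands": [
    [0,0,0,0,0.0005,0.003,0.0],
    [0,0,0,0,0,0.003,0.0],
    [0,0,0,0,0,0.0,0.0],
    [0,0,0,0,0,0.0,0.0]
  ]
}}

```text
t: 15.73
eef_pos: [608.8, 226.6, 275.5]
tcp_rot: [3.142, 0.0, -3.078]
ft_force: [0.1, 0.4, -4.5]
opening: 0.318
```

>>> {"name": "apply_moves", "arguments": {
  "commands": [
    [0,0,0,0,0,0.001,0.0],
    [0,0,0,0,0,0,0.0],
    [0,0,0,0,0,0.0,0.0]
  ]
}}

```text
t: 15.98
eef_pos: [608.9, 226.6, 274.8]
tcp_rot: [3.141, 0.001, -3.079]
ft_force: [-0.8, 0.6, -0.5]
opening: 0.31
```

The plate has met the rim, since the weight has come off the wrist. Opening.

>>> {"name": "apply_moves", "arguments": {
  "commands": [
    [0,0,0,0,0,0.0003,0.035],
    [0,0,0,0,0,0,0.045],
    [0,0,0,0,0,0.0,0.06],
    [0,0,0,0,0,0.0,0.08],
    [0,0,0,0,0,0.0,0.095]
  ]
}}

```text
t: 16.4
eef_pos: [608.8, 226.5, 274.2]
tcp_rot: [3.141, 0.0, -3.079]
ft_force: [-0.3, -0.1, 0.4]
opening: 0.592
```

>>> {"name": "apply_moves", "arguments": {
  "commands": [
    [0,0,0,0,0,0,0.095],
    [0,0,0,0,0,0,0.095],
    [0,0,0,0,0,0.0,0.095],
    [0,0,0,0,0,0.0,0.095],
    [0,0,0,0,0,0.0,0.095]
  ]
}}

```text
t: 16.82
eef_pos: [608.8, 226.5, 274.1]
tcp_rot: [3.142, -0.0, -3.079]
ft_force: [-0.2, 0.5, -0.3]
opening: 0.943
```

>>> {"name": "apply_moves", "arguments": {
  "commands": [
    [0,0,0,0,0,-0.015,0.095],
    [0,0,0,0,0,-0.03,0.095],
    [0,0,0,0,0,-0.04,0.095],
    [0,0,0,0,0,-0.04,0.095],
    [0,0,0,0,0,-0.02,0.095]
  ]
}}

```text
t: 17.23
eef_pos: [608.7, 226.6, 424.1]
tcp_rot: [3.141, 0.005, -3.078]
ft_force: [0.2, -0.8, 0.2]
opening: 0.997
```

>>> {"name": "apply_moves", "arguments": {
  "commands": [
    [0,0,0,0.03,0,0,0.095],
    [0,0,0,0.035,0,0,0.095],
    [0,0,0,0.035,0,0,0.095],
    [0,0,0,0.035,0,0,0.095],
    [0,0,0,0,0,0,0.095]
  ]
}}

```text
t: 17.65
eef_pos: [469.2, 217.7, 419.4]
tcp_rot: [-3.141, -0.003, -3.077]
ft_force: [0.9, 1.1, 0.9]
opening: 1.0
```

```bash
python3 d.py 608.4 226.6 400 183.61; python3 - <<'E'
from h2 import *
c=cam('side'); d=cam('top'); a=cv2.resize(c['color'][100:215,270:390],(400,380),interpolation=2);b=cv2.resize(d['color'][120:220,140:245],(400,380),interpolation=2)
cv2.imwrite('pics/s6.png',np.clip(np.hstack([a,b])*1.3,0,255).astype(np.uint8)[:,:,::-1])
B=((100,120,85),(125,255,255))
for x,q in((d,(185,155,222,192)),(c,(300,140,335,190))):
    r=blob(x,*((100,120,50),(125,255,255)),q); print(r[0],r[1])
E
```

```text
t 17.65 pos [469.2 217.7 419.4] rpy [-1.7998e+02 -1.4000e-01 -1.7633e+02] F [0.9 1.1 0.9] M [ 0.03 -0.    0.03] open 1.0 q [ 0.31  0.32  1.8   0.    1.02 -1.33]
tool shift mm [-139.6   -0.    19.1] turn z 0.06
[198.57763975 170.70186335] 161
[316.05970149 157.2761194 ] 134
```

View pics/s6.png

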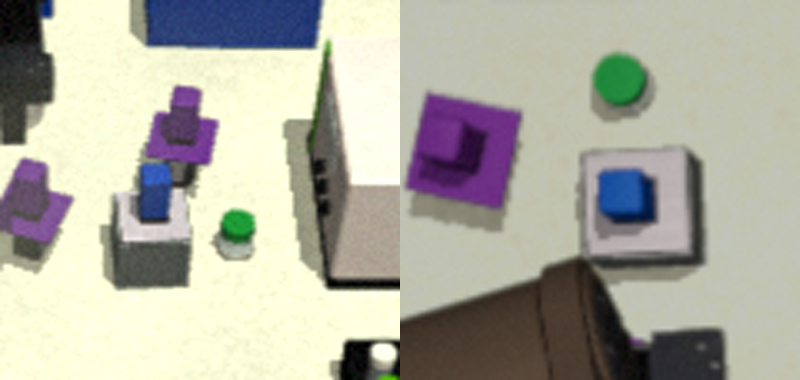

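The roller stands upright in its rest with its plate flat on the rim. Its handle is at (198.6,170.7) in the top view and (316.1,157.3) in the side view, against (198.9,170.6) and (315.8,157.4) at the start. The jar and the purple tools have not moved. Handing in.

```bash
python3 -c "
from h2 import *
print(env.job_done()); print(env.state()['t'])"
```

```text
the job is handed in; nothing more can be done
None
the job is handed in; nothing more can be done
```

I rolled the strip from section 1 to section 6 in one pass, put the roller back upright in its rest, and handed the job in at about 18 s of the 61 s allowed. Handing in reported no verdict.

- **Rolling:** the wheel force read about 11–14 N at every check during the roll. Contact came at tool height 326–327 mm, and I rolled at 320 mm, short of the spring's stop.
- **Strip:** at section 6 the force was about 13 N with no side drag, at the same wheel height as section 1. In both views afterwards the strip looked even and level with the orange and black blocks. I had no direct reading of the section joints.
- **Roller:** the handle is back within 0.4 pixel (about 1 mm) of its starting place in both views, with the plate flat on the rim and the gripper open and clear.
- **Bystanders:** the last pictures show the jar, thumbscrews, driver and the one or two purple look-alikes in view where they were. I did not check the wash bottle, beaker and spanner again at the end; the arm touched nothing near them.
- **Less certain:** the height found from the two views was rough (handle top 129 mm against 134 mm expected), so I relied on touch for height. The axle direction had to be judged from a coarse image; the low side forces while rolling agreed with it.

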